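Balance a six-place centrifuge head

ROBOT

A 7-joint arm with a two-finger parallel gripper is mounted at the origin on a cart in front of the work surface, level with it; the furniture and walls round the work are solid. World frame = base frame: x ahead of the robot, y to its left, z up, the work surface at z = 0. Lengths are in m, angles in rad, forces in N, time in s.
With the tool pointing down it reaches from about 0.4 to 0.85 m from the base axis. Payload 10.4 kg.
Tool frame: the origin (TCP) lies between the finger pads; the fingertips stand 11 mm ahead of it and the grasp point (between the pads) lies 8 mm behind it (tip_reach is the distance from the TCP to the fingertips, in m); z points along the fingers, y is the line along which they close (so a half turn about z gives the same grasp; the last joint's range is limited). The gripper opens to 85 mm and grips with 20 to 120 N. Pads are 22 mm wide; open, the fingers measure 114 mm over their backs; the gripper's body (76 mm by 85 mm) begins 54 mm behind the grasp point. The pads swing forward as they close: fully open they stand 13 mm farther back than shut.
Start: joints at [-1.314, 0.332, -0.065, 1.46, 0.022, 1.35, -0.088], TCP at [0.173, 0.601, 0.242] pointing down, gripper open.
Joint ranges: [-2.6, 2.6], [-0.5, 2.12], [-1.47, 1.34], [0.16, 2.42], [-1.27, 4.41], [0.06, 2.06], [-2.6, 2.6]. Speed limits (rad/s): [2.22, 2.22, 2.79, 2.79, 3.14, 3.14, 3.14].

INTERFACE

Orientations are given as a unit quaternion [x, y, z, w].
In Python, from workcell import * gives the robot as it stands.
- The arm moves only by the shell command python3 -m inch 'ROWS' [OPENING] [FORCE]. ROWS is JSON, a list of rows, each an object with "slide": the shift along the world's x, y, z in m, a list of three; "yaw": the turn about the world's z in rad. A call has 1 to 20 rows; each row is the pose to reach, as a shift and turn from the pose commanded when the call began; what a row does not reach only later rows make up. A row lasts 1/12 s, in which the tool goes at most 41.7 mm and 7.16 degrees, less where a joint would pass 70% of its speed; a pose out of reach is approached as far as the arm can. A call with a gripper value outside its range is refused whole. OPENING is the closure in counts, from 0 (fully open) to 255 (shut), set as the call begins (- or left out, the last holds). The fingers move at their own pace and stop on an object; FORCE is the grip in N (left out, the last holds). Time passes only in rows, so rows that repeat a pose let the fingers close. It gives the time, the measured TCP pose, the force, the opening and the grip force at its end, in the units of the state.
- get_obs(): the state, without advancing time (a new reading comes with each control period).
- camera(name): name is "scene" or "top" or "wrist"; returns a dict with "frame" (384x512x3 uint8, red, green, blue), "fx", "fy", "cx", "cy" (pixels), "extrinsics" (4x4, takes a point from world to camera coordinates). Camera axes: x right, y down, z forward; pixel columns grow to the right and rows downward; lengths in m; the calibration is good to about 2 mm. A picture is of the moment at which its call begins. There is no depth.
- hand_in(): hands the job in; it is judged then, once.
The state is a dict: "clock": time; "joint_pos": joint angles; "joint_velocities": joint speeds; "tau": joint torques, N m; "position": TCP position; "ee_rot": TCP orientation; "ft_force": force on the tool from outside, world axes, zero at the start; "torque": the same for the moment, N m; "grip_width": opening from 0.0 (shut) to 1.0 (fully open); "grasp_force": force on a finger pad.
Only numpy, scipy, OpenCV 4.12 (cv2) and the standard library are available. Lean on these libraries where they do the work, as an engineer would, in place of code of your own. Each camera call takes 0.05 s, during which the arm holds its last target. There are 200 camera calls.

TASK

The open centrifuge is loaded out of balance: each tube stands opposite a tube of another kind. Change the tubes round so that, in every one of the three pairs of cups facing each other across the hub, two tubes of the same kind stand opposite one another; all the cups are taken, so park a tube in the free rack on the way. Keep the tubes upright and leave all six in the head, one in each cup, fully down, with nothing left in the rack.

Things in the scene. Friction and masses are not known exactly. Their poses are not given: they have to be found in the camera images.
- head: fixed centrifuge head: hub with six upright cups, all full at the start. Origin: hub axis, at worktop height. Cup axes are 72 mm from the hub axis, at 0, 60, .. 300 degrees from its x; cups 180 degrees apart face each other. Mouths 137 mm above the worktop, floors 92 mm; bore 20.6 mm, flared to 29 mm over the top 6 mm; 34 mm wide outside. Hub ends at 129 mm. A tube stands on the cup floor
- centrifuge: round white bench centrifuge, fixed, drum 268 mm in diameter, rim 130 mm high, bowl open to 110 mm from the axis; control panel 35 mm proud on its -x side; clear round lid open behind, hinged 146 mm from the axis on its +x side, leaning back, top about 0.40 m above the worktop. Origin: on the hub axis at worktop height
- rack: free white tube rack, empty, fixed on the worktop, 52 x 160 x 55 mm (x, y, z). Origin: centre of its underside. Three holes in a row at x = 0, y = -50, 0 and +50 mm, shaped like the cups: mouths 55 mm above the worktop, floors 10 mm, bore 20.6 mm flared to 29 mm
- edta_a: short blood tube, 15 mm in diameter and 75 mm tall, with a purple cap no wider than the tube (12 g). One of two alike. Origin: centre of its underside; z is its long axis, up.
- edta_b: short blood tube, 15 mm in diameter and 75 mm tall, with a purple cap no wider than the tube (12 g). One of two alike. Origin: centre of its underside; z is its long axis, up.
- serum_a: tall slim serum tube, 15 mm in diameter and 96 mm tall, with a dark rubber stopper 16.5 mm wide over its top 18 mm (16 g). One of two alike. Origin: centre of its underside; z is its long axis, up.
- serum_b: tall slim serum tube, 15 mm in diameter and 96 mm tall, with a dark rubber stopper 16.5 mm wide over its top 18 mm (16 g). One of two alike. Origin: centre of its underside; z is its long axis, up.
- urine_a: urine tube, 15 mm in diameter and 88 mm tall, with a wide ribbed white screw cap: 24 mm wide over its top 16 mm (16 g). One of two alike. Origin: centre of its underside; z is its long axis, up.
- urine_b: urine tube, 15 mm in diameter and 88 mm tall, with a wide ribbed white screw cap: 24 mm wide over its top 16 mm (16 g). One of two alike. Origin: centre of its underside; z is its long axis, up.

How it is judged:
At the end, for the whole second after the job is handed in: Every tube stands in a cup of the head: its foot 64 to 80 mm from the hub's axis and no more than 5 mm above the cup floor, tilted less than 0.2 rad, at rest; and the feet of the two tubes of each kind are more than 138 mm apart, that is, in cups facing each other (horizontal distance between edta_a and head between 0.064 and 0.08 m and z of edta_a in the frame of head between 0.085 and 0.097 m and angle between each of edta_a, serum_a, urine_a, serum_b, urine_b, edta_b's own z axis and vertical below 0.2 rad and linear speed of each of edta_a, serum_a, urine_a, serum_b, urine_b, edta_b below 0.02 m/s and horizontal distance between serum_a and head between 0.064 and 0.08 m and z of serum_a in the frame of head between 0.085 and 0.097 m and horizontal distance between urine_a and head between 0.064 and 0.08 m and z of urine_a in the frame of head between 0.085 and 0.097 m and horizontal distance between serum_b and head between 0.064 and 0.08 m and z of serum_b in the frame of head between 0.085 and 0.097 m and horizontal distance between urine_b and head between 0.064 and 0.08 m and z of urine_b in the frame of head between 0.085 and 0.097 m and horizontal distance between edta_b and head between 0.064 and 0.08 m and z of edta_b in the frame of head between 0.085 and 0.097 m and horizontal distance between edta_a and edta_b above 0.138 m and horizontal distance between serum_a and serum_b above 0.138 m and horizontal distance between urine_a and urine_b above 0.138 m); the robot touches nothing.
It fails at once if a tube is tipped more than about 50 degrees from upright (angle between any of edta_a, serum_a, urine_a, serum_b, urine_b, edta_b's own z axis and vertical above 0.9 rad).
It also fails if it takes over 104 s, if anything falls off the work surface, if the arm or the gripper's body presses on something with over 40 N, if the wrist force passes 120 N, or if a joint passes its speed limit or range.

## Working session

There is one attempt and no reset: what is moved stays moved. The work goes in short steps, Python scripts to look and compute and a shell command to move; the robot and the scene stay as the last step left them, time stands still between calls to the robot, and variables do not carry over. Pictures are saved under pics/ and viewed, at most 14 in all, crops included, and the job is handed in when it is done.

```bash
mkdir -p pics; ls
python3 - <<'E'
from workcell import *
import cv2,numpy as np
o=get_obs();print({k:np.round(v,3) for k,v in o.items()})
for n in("scene","top","wrist"):
    c=camera(n);cv2.imwrite(f"pics/{n}0.png",c["frame"][:,:,::-1]);np.savez(f"{n}0.npz",**c)
    print(n,c["fx"],c["fy"],c["cx"],c["cy"],np.round(c["extrinsics"],3).tolist())
E
```

```text
pics
{'clock': np.float64(0.0), 'joint_pos': array([-1.314,  0.333, -0.065,  1.461,  0.022,  1.35 , -0.088]), 'joint_velocities': array([ 0.   ,  0.   , -0.001,  0.001,  0.   , -0.001,  0.   ]), 'tau': array([ 0.0000e+00, -6.2544e+01,  4.9000e-02, -3.9160e+01,  1.6000e-02,
        1.0000e-02,  0.0000e+00]), 'position': array([0.173, 0.6  , 0.242]), 'ee_rot': array([ 0.139,  0.99 , -0.001, -0.   ]), 'ft_force': array([ 0.062, -0.029,  0.627]), 'torque': array([-0.051,  0.002, -0.004]), 'grasp_force': np.float64(0.0), 'grip_width': np.float64(1.003)}
scene 358.37185278564675 358.37185278564675 249.79834658510742 187.03995168283362 [[-0.717, -0.697, 0.012, 0.354], [-0.409, 0.407, -0.817, 0.306], [0.564, -0.591, -0.577, 0.568], [0.0, 0.0, 0.0, 1.0]]
top 391.37293288846956 391.37293288846956 258.9994132722427 193.51904434819738 [[0.007, -1.0, -0.015, -0.047], [-0.994, -0.006, -0.106, 0.523], [0.106, 0.015, -0.994, 1.015], [0.0, 0.0, 0.0, 1.0]]
wrist 311.94845599259855 311.94845599259855 258.0085287986244 194.15525270288038 [[0.276, 0.961, -0.002, -0.624], [0.919, -0.263, 0.294, -0.039], [0.282, -0.083, -0.956, 0.381], [0.0, 0.0, 0.0, 1.0]]
```

View pics/top0.png

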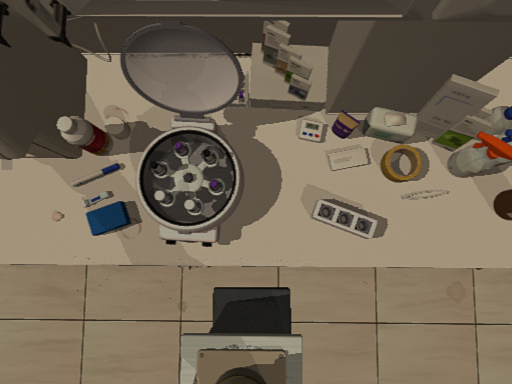

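View pics/scene0.png

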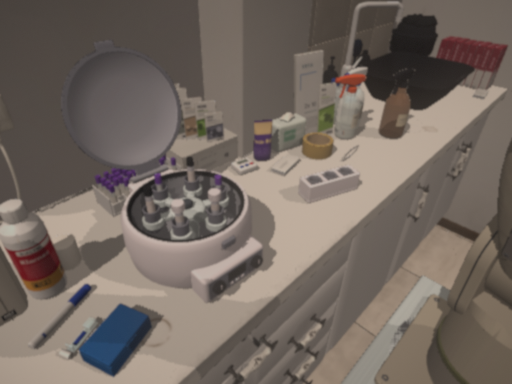

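The top view shows the head around (189,178) and the rack around (345,218). I'll zoom in on the head and the rack.

Run:
```python
import cv2,numpy as np
t=cv2.imread("pics/top0.png");a=cv2.resize(t[122:248,132:252],None,fx=4.7,fy=4.7,interpolation=cv2.INTER_CUBIC)
cv2.imwrite("pics/c_top.png",a)
s=cv2.imread("pics/scene0.png");cv2.imwrite("pics/c_sc.png",cv2.resize(s[145:255,115:265],None,fx=5,fy=5,interpolation=cv2.INTER_CUBIC))
cv2.imwrite("pics/c_rack.png",cv2.resize(t[190:245,300:390],None,fx=6,fy=6,interpolation=cv2.INTER_CUBIC))
```

```text
(no output)
```

View pics/c_top.png

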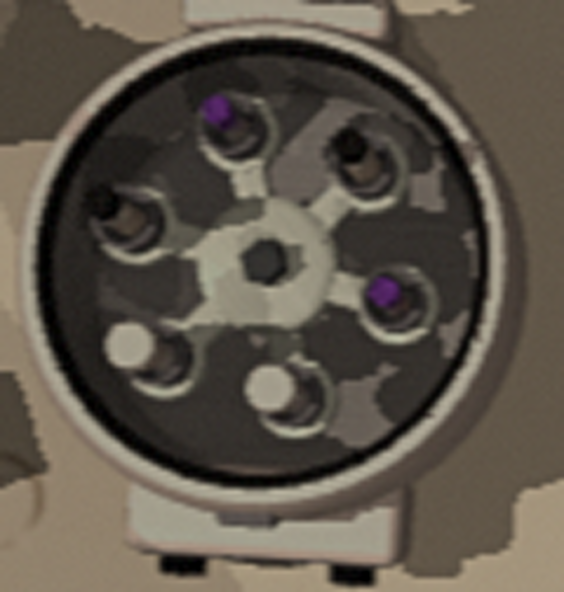

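View pics/c_sc.png

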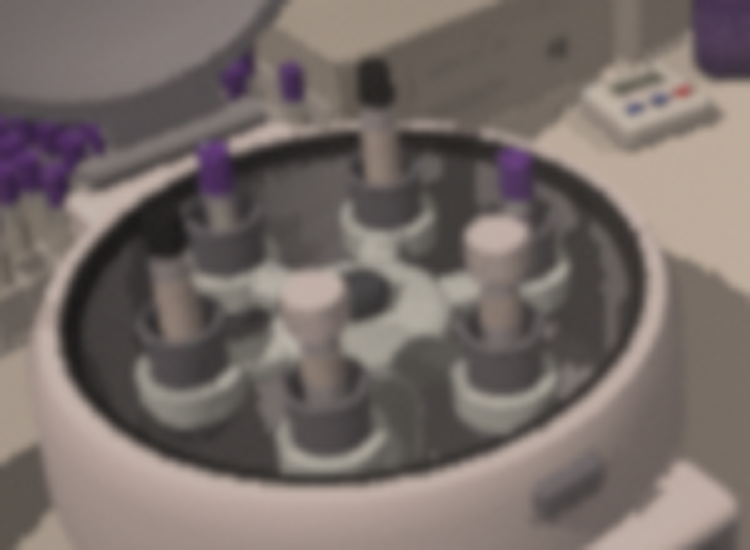

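View pics/c_rack.png

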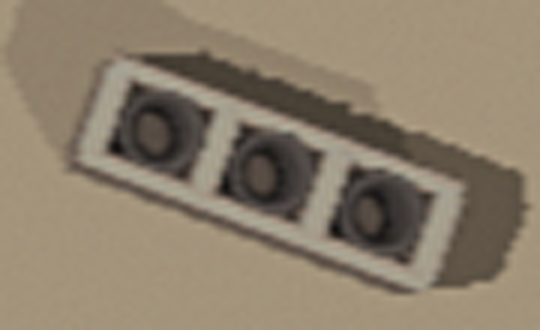

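```bash
cat > h.py <<'E'
import numpy as np
def ray(c,u,v):
    E=c["extrinsics"];R=E[:3,:3];C=-R.T@E[:3,3]
    d=R.T@np.array([(u-c["cx"])/c["fx"],(v-c["cy"])/c["fy"],1]);return C,d
def plane(c,u,v,z):
    C,d=ray(c,u,v);return C+d*(z-C[2])/d[2]
def proj(c,p):
    q=c["extrinsics"]@np.append(p,1);return np.array([c["fx"]*q[0]/q[2]+c["cx"],c["fy"]*q[1]/q[2]+c["cy"]])
E
python3 - <<'E'
from h import *
from scipy.optimize import least_squares
T=dict(np.load("top0.npz"));S=dict(np.load("scene0.npz"))
k=["E1","S2","E3","U4","U5","S6"];Z=[.167,.188,.167,.18,.18,.188]
t=np.array([(217,110),(350,143),(384,292),(270,387),(130,345),(104,205)])/4.7+[132,122]
s=np.array([(214,149),(375,70),(516,158),(497,230),(313,283),(164,230)])/5+[115,145]
P=[]
for i in range(6):
    a=plane(T,*t[i],Z[i]);b=plane(S,*s[i],Z[i]);P.append((a[:2]+b[:2])/2);print(k[i],a.round(4)[:2],b.round(4)[:2])
P=np.array(P)
f=lambda q:(q[:2]+.072*np.c_[np.cos(q[2]-np.arange(6)*np.pi/3),np.sin(q[2]-np.arange(6)*np.pi/3)]-P).ravel()
q=least_squares(f,[.5,.1,0.2]).x;print("hub",q,f(q).reshape(6,2).round(4).tolist());print((P+f(q).reshape(6,2)).round(4))
r=np.array([(118,55),(463,180),(425,290),(78,160),(160,130),(268,172),(378,213)])/6+[300,190]
print("rack",[plane(T,*x,.055)[:2].round(4).tolist() for x in r])
# drum rim check: outer edge circle in top crop
from numpy import array as A
L=plane(T,22/4.7+132,262/4.7+122,.12);Rr=plane(T,505/4.7+132,262/4.7+122,.12);print("drum",L,Rr,(L+Rr)/2)
E
```

```text
E1 [0.6205 0.1446] [0.6185 0.1445]
S2 [0.5996 0.0746] [0.5931 0.0792]
E3 [0.5295 0.0594] [0.5265 0.0612]
U4 [0.4813 0.112 ] [0.4802 0.1112]
U5 [0.5013 0.1805] [0.5021 0.1792]
S6 [0.5685 0.1933] [0.557  0.2041]
hub [0.54817103 0.12865137 0.24360659] [[-0.0015, 0.0015], [0.0018, -0.0001], [0.0003, -0.0008], [-0.0024, -0.0003], [-0.0035, 0.0006], [0.0053, -0.0009]]
[[0.618  0.146 ]
 [0.5981 0.0768]
 [0.5283 0.0595]
 [0.4783 0.1113]
 [0.4982 0.1805]
 [0.5681 0.1978]]
rack [[0.5064, -0.2006], [0.4537, -0.3471], [0.4069, -0.3298], [0.4611, -0.1831], [0.4742, -0.2182], [0.4565, -0.2641], [0.4394, -0.3106]]
drum [0.55035343 0.2547351  0.12      ] [0.55163767 0.00311434 0.12      ] [0.55099555 0.12892472 0.12      ]
```

```bash
python3 -m inch '[{"slide":[0,0,0.05],"yaw":0},{"slide":[0,0,0.1],"yaw":0}]' 120 40
```

```text
clock: 0.32
position: [0.1723, 0.5993, 0.3239]
ee_rot: [0.139, 0.99, -0.003, -0.0]
ft_force: [0.6, 1.8, 0.8]
grip_width: 0.749
grasp_force: 0.0
```

```bash
python3 -m inch '[{"slide":[0.02,-0.03,0]},{"slide":[0.04,-0.064,0]},{"slide":[0.06,-0.096,0]},{"slide":[0.08,-0.128,0]},{"slide":[0.1,-0.16,0]},{"slide":[0.12,-0.192,0]},{"slide":[0.14,-0.224,0]},{"slide":[0.16,-0.256,0]},{"slide":[0.18,-0.288,0]},{"slide":[0.2,-0.32,0]},{"slide":[0.22,-0.352,0]},{"slide":[0.24,-0.384,0]},{"slide":[0.26,-0.416,0]},{"slide":[0.28,-0.448,0]},{"slide":[0.295,-0.47,0]},{"slide":[0.307,-0.49,0]},{"slide":[0.307,-0.49,0]},{"slide":[0.307,-0.49,0]},{"slide":[0.307,-0.49,0]}]'
python3 - <<'E'
from workcell import *
import cv2,numpy as np
for n in("wrist",):
    c=camera(n);cv2.imwrite(f"pics/{n}1.png",c["frame"][:,:,::-1]);np.savez(f"{n}1.npz",**c)
o=get_obs();print({k:np.round(o[k],4) for k in("position","ee_rot","joint_pos","clock")})
E
```

```text
{'position': array([0.1728, 0.6019, 0.3353]), 'ee_rot': array([1.395e-01, 9.902e-01, 4.200e-03, 3.000e-04]), 'joint_pos': array([-1.3186,  0.301 , -0.0599,  1.3086,  0.0179,  1.5241, -0.0855]), 'clock': np.float64(0.3667)}invalid input
```

View pics/wrist1.png

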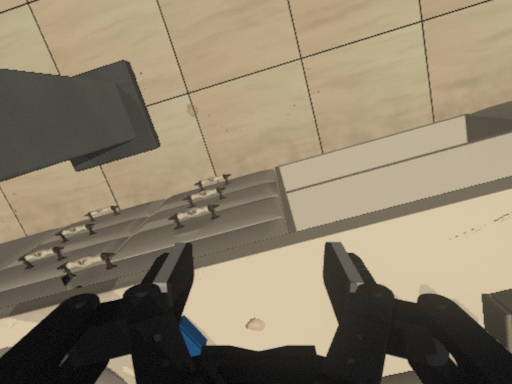

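The call was rejected because each row needs yaw. The picture shows the floor, the bench edge and the fingertips at about (175,280) and (345,280).

```bash
python3 -m inch '[{"slide":[0.02,-0.03,0],"yaw":0},{"slide":[0.04,-0.064,0],"yaw":0},{"slide":[0.06,-0.096,0],"yaw":0},{"slide":[0.08,-0.128,0],"yaw":0},{"slide":[0.1,-0.16,0],"yaw":0},{"slide":[0.12,-0.192,0],"yaw":0},{"slide":[0.14,-0.224,0],"yaw":0},{"slide":[0.16,-0.256,0],"yaw":0},{"slide":[0.18,-0.288,0],"yaw":0},{"slide":[0.2,-0.32,0],"yaw":0},{"slide":[0.22,-0.352,0],"yaw":0},{"slide":[0.24,-0.384,0],"yaw":0},{"slide":[0.26,-0.416,0],"yaw":0},{"slide":[0.28,-0.448,0],"yaw":0},{"slide":[0.295,-0.47,0],"yaw":0},{"slide":[0.307,-0.49,0],"yaw":0},{"slide":[0.307,-0.49,0],"yaw":0},{"slide":[0.307,-0.49,0],"yaw":0},{"slide":[0.307,-0.49,0],"yaw":0}]'
python3 - <<'E'
from workcell import *
import cv2,numpy as np
for n in("wrist","scene"):
    c=camera(n);cv2.imwrite(f"pics/{n}2.png",c["frame"][:,:,::-1]);np.savez(f"{n}2.npz",**c)
o=get_obs();print({k:np.round(o[k],4) for k in("position","ee_rot","joint_pos","clock")})
E
```

```text
clock: 1.95
position: [0.4792, 0.1114, 0.3255]
ee_rot: [0.139, 0.99, 0.0, -0.0]
ft_force: [0.4, -0.0, 0.2]
grip_width: 0.53
grasp_force: 0.0
{'position': array([0.4791, 0.1119, 0.3256]), 'ee_rot': array([ 1.385e-01,  9.904e-01,  1.000e-04, -1.000e-04]), 'joint_pos': array([-0.7575, -0.0169,  0.4337,  1.686 ,  0.0068,  1.4711,  0.9685]), 'clock': np.float64(2.05)}
```

View pics/wrist2.png

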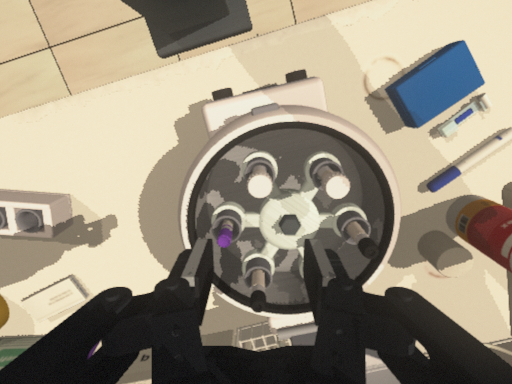

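The wrist view shows U4 at (260,186), U5 at (338,187), E3 at (225,239), S2 at (258,300), S6 at (369,247) and the hub at (289,224).

Run:
```python
from h import *
import cv2
W=dict(np.load("wrist2.npz"));f=W["frame"].astype(int);hsv=cv2.cvtColor(W["frame"],cv2.COLOR_RGB2HSV)
def blob(m,u,v,r):
    k=np.zeros(m.shape,np.uint8);cv2.circle(k,(u,v),r,1,-1);n,l,s,c=cv2.connectedComponentsWithStats((m&(k>0)).astype(np.uint8))
    i=1+np.argmax(s[1:,4]);return c[i],s[i]
g=f.mean(2)
for n,m,u,v,r,z in[("U4",g>150,260,186,16,.18),("U5",g>150,338,187,16,.18),("E3",(hsv[...,0]>125)&(hsv[...,0]<160)&(hsv[...,1]>90),225,239,14,.162),("S2",g<35,258,300,14,.185),("S6",g<35,369,247,14,.185),("hub",g<60,289,224,16,.129)]:
    c,s=blob(m,u,v,r);p=plane(W,*c,z);print(n,c.round(1),s,p.round(4)[:2])
```

```text
U4 [259.9 185.1] [248 172  25  26 503] [0.4812 0.1121]
U5 [337.5 186.5] [326 175  24  24 466] [0.5023 0.1808]
E3 [224.3 237.8] [217 229  15  19 212] [0.5303 0.0599]
S2 [253.4 296.6] [250 293   7   8  25] [0.5914 0.0739]
S6 [361.1 247.1] [359 241   5  12  19] [0.5665 0.1895]Traceback (most recent call last):
  File "<stdin>", line 9, in <module>
  File "<stdin>", line 6, in blob
    return _wrapfunc(a, 'argmax', axis=axis, out=out, **kwds)
    return bound(*args, **kwds)
ValueError: attempt to get argmax of an empty sequence
```

```bash
python3 -m inch '[{"slide":[0.002,0.001,-0.035],"yaw":0},{"slide":[0.002,0.001,-0.07],"yaw":0},{"slide":[0.002,0.001,-0.105],"yaw":0},{"slide":[0.002,0.001,-0.135],"yaw":0},{"slide":[0.002,0.001,-0.15],"yaw":0},{"slide":[0.002,0.001,-0.162],"yaw":0},{"slide":[0.002,0.001,-0.162],"yaw":0},{"slide":[0.002,0.001,-0.162],"yaw":0}]' && python3 -m inch '[{"slide":[0,0,0],"yaw":0},{"slide":[0,0,0],"yaw":0},{"slide":[0,0,0],"yaw":0},{"slide":[0,0,0],"yaw":0},{"slide":[0,0,0],"yaw":0},{"slide":[0,0,0],"yaw":0},{"slide":[0,0,0],"yaw":0},{"slide":[0,0,0],"yaw":0}]' 255 40
```

```text
clock: 2.72
position: [0.4811, 0.1124, 0.1636]
ee_rot: [0.139, 0.99, -0.0, -0.0]
ft_force: [1.2, -0.1, 0.5]
grip_width: 0.527
grasp_force: 0.0
clock: 3.38
position: [0.4824, 0.1121, 0.1649]
ee_rot: [0.139, 0.99, 0.001, 0.001]
ft_force: [-0.6, 0.5, 6.6]
grip_width: 0.259
grasp_force: 39.1
```

```bash
python3 -m inch '[{"slide":[0,0,0.03],"yaw":0},{"slide":[0,0,0.065],"yaw":0},{"slide":[0,0,0.1],"yaw":0},{"slide":[0,-0.02,0.12],"yaw":0},{"slide":[-0.002,-0.055,0.13],"yaw":0},{"slide":[-0.003,-0.09,0.13],"yaw":0},{"slide":[-0.004,-0.125,0.13],"yaw":0},{"slide":[-0.005,-0.16,0.13],"yaw":0},{"slide":[-0.006,-0.195,0.13],"yaw":0},{"slide":[-0.006,-0.23,0.13],"yaw":0},{"slide":[-0.006,-0.265,0.13],"yaw":0},{"slide":[-0.006,-0.295,0.12],"yaw":0},{"slide":[-0.006,-0.32,0.1],"yaw":0},{"slide":[-0.006,-0.33,0.07],"yaw":0},{"slide":[-0.006,-0.33,0.04],"yaw":0},{"slide":[-0.006,-0.33,0.01],"yaw":0},{"slide":[-0.006,-0.33,-0.01],"yaw":0},{"slide":[-0.006,-0.33,-0.02],"yaw":0},{"slide":[-0.006,-0.33,-0.02],"yaw":0},{"slide":[-0.006,-0.33,-0.02],"yaw":0}]';  python3 - <<'E'
from workcell import *
import cv2,numpy as np
for n in("wrist","top"):
    c=camera(n);cv2.imwrite(f"pics/{n}3.png",c["frame"][:,:,::-1]);np.savez(f"{n}3.npz",**c)
E
```

```text
clock: 5.05
position: [0.4759, -0.2185, 0.1444]
ee_rot: [0.139, 0.99, -0.0, 0.0]
ft_force: [0.1, 0.8, -0.1]
grip_width: 0.262
grasp_force: 39.2
```

View pics/wrist3.png

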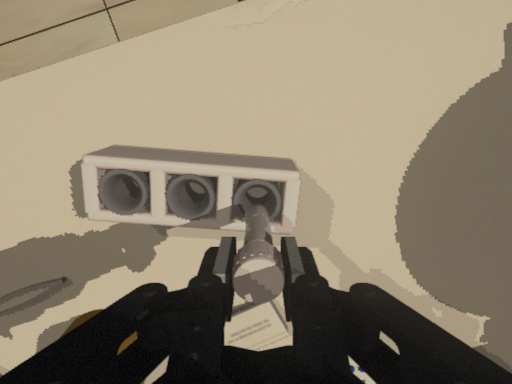

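The urine tube is held upright over the right-hand hole, with the hole mouth around (258,200) and the tube foot at about (257,208).

Run:
```python
from h import *
W=dict(np.load("wrist3.npz"))
for u in[(124,191),(191,196),(258,200)]:print(plane(W,*u,.055).round(4))
print("top corners",[plane(W,*u,.055).round(4)[:2].tolist() for u in[(85,158),(298,173),(294,233),(88,219)]])
print("expected foot px",proj(W,[.476,-.2185,.072]))
```

```text
[ 0.4394 -0.312   0.055 ]
[ 0.4568 -0.2655  0.055 ]
[ 0.4736 -0.2183  0.055 ]
top corners [[0.4088, -0.3291], [0.4618, -0.1846], [0.5072, -0.199], [0.4525, -0.3473]]
expected foot px [258.66959764 210.74539522]
```

Aligned to about 2 mm. I'll lower 62 mm and release.

```bash
python3 -m inch '[{"slide":[-0.001,0,-0.02],"yaw":0},{"slide":[-0.001,0,-0.04],"yaw":0},{"slide":[-0.001,0,-0.055],"yaw":0},{"slide":[-0.001,0,-0.061],"yaw":0},{"slide":[-0.001,0,-0.061],"yaw":0},{"slide":[-0.001,0,-0.061],"yaw":0}]' && python3 -m inch '[{"slide":[0,0,0],"yaw":0},{"slide":[0,0,0],"yaw":0},{"slide":[0,0,0],"yaw":0},{"slide":[0,0,0],"yaw":0},{"slide":[0,0,0],"yaw":0},{"slide":[0,0,0],"yaw":0}]' 120 40
```

```text
clock: 5.65
position: [0.4755, -0.2186, 0.0839]
ee_rot: [0.139, 0.99, -0.0, 0.001]
ft_force: [0.1, -0.3, -0.7]
grip_width: 0.261
grasp_force: 39.6
clock: 6.15
position: [0.4746, -0.2183, 0.0827]
ee_rot: [0.139, 0.99, 0.0, -0.0]
ft_force: [0.2, 0.9, 1.1]
grip_width: 0.53
grasp_force: 0.0
```

```bash
python3 -m inch '[{"slide":[0,0,0.035],"yaw":0},{"slide":[0,0,0.07],"yaw":0},{"slide":[0,0,0.105],"yaw":0},{"slide":[0.005,0.01,0.14],"yaw":0},{"slide":[0.01,0.04,0.16],"yaw":0},{"slide":[0.015,0.075,0.17],"yaw":0},{"slide":[0.02,0.11,0.17],"yaw":0},{"slide":[0.027,0.145,0.17],"yaw":0},{"slide":[0.034,0.18,0.17],"yaw":0},{"slide":[0.041,0.215,0.17],"yaw":0},{"slide":[0.048,0.25,0.17],"yaw":0},{"slide":[0.055,0.27,0.17],"yaw":0},{"slide":[0.055,0.279,0.165],"yaw":0},{"slide":[0.055,0.279,0.15],"yaw":0},{"slide":[0.055,0.279,0.125],"yaw":0},{"slide":[0.055,0.279,0.1],"yaw":0},{"slide":[0.055,0.279,0.08],"yaw":0},{"slide":[0.055,0.279,0.07],"yaw":0},{"slide":[0.055,0.279,0.07],"yaw":0},{"slide":[0.055,0.279,0.07],"yaw":0}]' && python3 -m inch '[{"slide":[0,0,0],"yaw":0},{"slide":[0,0,0],"yaw":0},{"slide":[0,0,0],"yaw":0},{"slide":[0,0,0],"yaw":0},{"slide":[0,0,0],"yaw":0},{"slide":[0,0,0],"yaw":0},{"slide":[0,0,0],"yaw":0},{"slide":[0,0,0],"yaw":0}]' 255 40
```

```text
clock: 7.82
position: [0.5296, 0.0602, 0.153]
ee_rot: [0.14, 0.99, -0.0, -0.0]
ft_force: [-0.3, 0.5, 1.3]
grip_width: 0.532
grasp_force: 0.0
clock: 8.48
position: [0.5304, 0.0608, 0.1539]
ee_rot: [0.139, 0.99, 0.001, 0.001]
ft_force: [-0.5, 0.1, 6.5]
grip_width: 0.152
grasp_force: 39.2
```

```bash
python3 -m inch '[{"slide":[0,0,0.03],"yaw":0},{"slide":[0,0,0.06],"yaw":0},{"slide":[0,0,0.09],"yaw":0},{"slide":[-0.01,0.01,0.11],"yaw":0},{"slide":[-0.025,0.027,0.11],"yaw":0},{"slide":[-0.04,0.043,0.11],"yaw":0},{"slide":[-0.0495,0.0525,0.105],"yaw":0},{"slide":[-0.0495,0.0525,0.085],"yaw":0},{"slide":[-0.0495,0.0525,0.065],"yaw":0},{"slide":[-0.0495,0.0525,0.06],"yaw":0},{"slide":[-0.0495,0.0525,0.06],"yaw":0}]';  python3 - <<'E'
from workcell import *
import cv2,numpy as np
for n in("wrist",):
    c=camera(n);cv2.imwrite(f"pics/{n}4.png",c["frame"][:,:,::-1]);np.savez(f"{n}4.npz",**c)
from h import *
for a in(4,):
  for z in(.137,.152):print(proj(c,[.4809,.1124,z]))
E
```

```text
clock: 9.4
position: [0.4794, 0.1129, 0.2118]
ee_rot: [0.14, 0.99, -0.001, -0.001]
ft_force: [-0.7, -0.6, 0.2]
grip_width: 0.152
grasp_force: 39.0
[258.74173506 211.75715828]
[258.74869936 219.61371663]
```

View pics/wrist4.png

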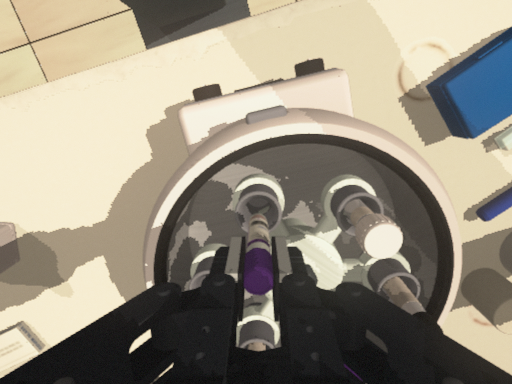

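Run:
```python
from h import *
import cv2
W=dict(np.load("wrist4.npz"));im=W["frame"][:,:,::-1].copy()
x0,y0,s=220,160,7
a=cv2.resize(im[y0:y0+80,x0:x0+90],None,fx=s,fy=s,interpolation=cv2.INTER_CUBIC)
for r in(.017,.0145):
    p=np.array([(proj(W,[.4809+r*np.cos(t),.1124+r*np.sin(t),.137])-[x0,y0]+.5)*s for t in np.linspace(0,6.3,40)])
    cv2.polylines(a,[p.astype(int)],True,(0,255,0),1)
cv2.imwrite("pics/c4.png",a)
```

```text
(no output)
```

View pics/c4.png

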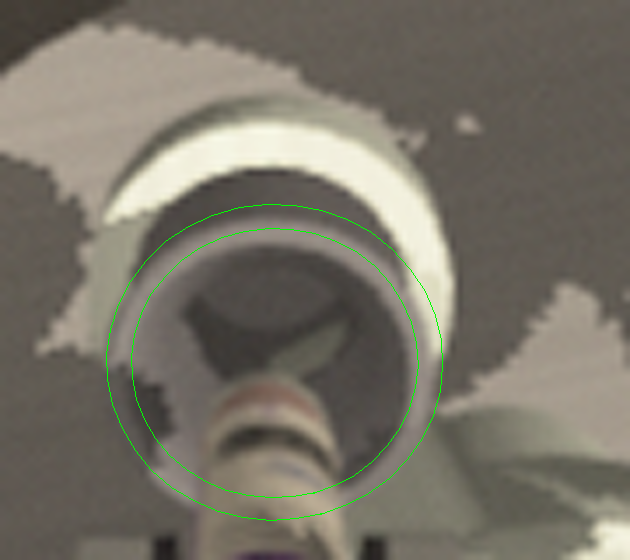

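The image shows the cup 4 mouth within about 1–2 mm of the prediction. I'll nudge +2 mm in x and insert.

```bash
python3 -m inch '[{"slide":[0.002,-0.001,-0.01],"yaw":0},{"slide":[0.002,-0.001,-0.025],"yaw":0},{"slide":[0.002,-0.001,-0.04],"yaw":0},{"slide":[0.002,-0.001,-0.052],"yaw":0},{"slide":[0.002,-0.001,-0.058],"yaw":0},{"slide":[0.002,-0.001,-0.058],"yaw":0},{"slide":[0.002,-0.001,-0.058],"yaw":0}]' && python3 -m inch '[{"slide":[0,0,0],"yaw":0},{"slide":[0,0,0],"yaw":0},{"slide":[0,0,0],"yaw":0},{"slide":[0,0,0],"yaw":0},{"slide":[0,0,0],"yaw":0},{"slide":[0,0,0],"yaw":0}]' 120 40
```

```text
clock: 10.03
position: [0.4826, 0.1121, 0.1551]
ee_rot: [0.14, 0.99, 0.0, 0.0]
ft_force: [-0.1, 0.7, -0.8]
grip_width: 0.148
grasp_force: 39.1
clock: 10.53
position: [0.4821, 0.1122, 0.1547]
ee_rot: [0.139, 0.99, 0.0, 0.0]
ft_force: [-0.1, -0.8, -0.5]
grip_width: 0.527
grasp_force: 0.0
```

```bash
python3 -m inch '[{"slide":[0,0,0.035],"yaw":0},{"slide":[0,0,0.07],"yaw":0},{"slide":[0,0,0.105],"yaw":0},{"slide":[0.01,-0.005,0.135],"yaw":0},{"slide":[0.035,-0.02,0.145],"yaw":0},{"slide":[0.065,-0.03,0.145],"yaw":0},{"slide":[0.085,-0.036,0.145],"yaw":0},{"slide":[0.098,-0.036,0.145],"yaw":0},{"slide":[0.098,-0.036,0.145],"yaw":0}]';  python3 - <<'E'
from workcell import *
import cv2,numpy as np
from h import *
c=camera("wrist");im=c["frame"][:,:,::-1].copy();np.savez("wrist5.npz",**c)
P={2:[.6005,.0766],3:[.5303,.06],4:[.4815,.112]}
for k,x in P.items():
    u=proj(c,x+[.137]);print(k,u);cv2.circle(im,tuple(np.round(u).astype(int)),1,(0,255,0),-1)
u=proj(c,P[2]+[.188]);print(u)
cv2.imwrite("pics/wrist5.png",cv2.resize(im[120:384,130:400],None,fx=2.2,fy=2.2,interpolation=cv2.INTER_CUBIC))
print(get_obs()["position"])
E
```

```text
clock: 11.28
position: [0.5816, 0.0757, 0.2989]
ee_rot: [0.14, 0.99, -0.001, 0.0]
ft_force: [0.3, 1.4, -0.8]
grip_width: 0.53
grasp_force: 0.0
2 [264.95448249 196.37897614]
3 [227.35788853 131.96735243]
4 [267.07288185  60.72452943]
[266.13369958 214.81087362]
[0.58044805 0.07596738 0.29897994]
```

View pics/wrist5.png

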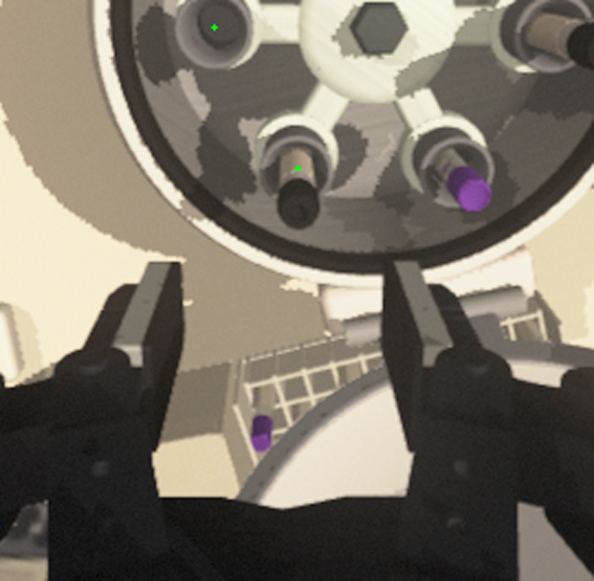

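S2's top is at px (265,214), exactly as predicted, and the empty cup 3 is also centred on its prediction. Next I grasp S2.

```bash
python3 -m inch '[{"slide":[0.01,0,-0.01],"yaw":0},{"slide":[0.02,0,-0.035],"yaw":0},{"slide":[0.02,0,-0.07],"yaw":0},{"slide":[0.02,0,-0.1],"yaw":0},{"slide":[0.02,0,-0.12],"yaw":0},{"slide":[0.02,0,-0.129],"yaw":0},{"slide":[0.02,0,-0.129],"yaw":0},{"slide":[0.02,0,-0.129],"yaw":0}]' && python3 -m inch '[{"slide":[0,0,0],"yaw":0},{"slide":[0,0,0],"yaw":0},{"slide":[0,0,0],"yaw":0},{"slide":[0,0,0],"yaw":0},{"slide":[0,0,0],"yaw":0},{"slide":[0,0,0],"yaw":0},{"slide":[0,0,0],"yaw":0},{"slide":[0,0,0],"yaw":0}]' 255 40
```

```text
clock: 12.0
position: [0.6, 0.0765, 0.1717]
ee_rot: [0.139, 0.99, 0.0, 0.0]
ft_force: [0.6, 0.4, 0.5]
grip_width: 0.528
grasp_force: 0.0
clock: 12.67
position: [0.601, 0.0763, 0.1723]
ee_rot: [0.139, 0.99, 0.001, 0.001]
ft_force: [-0.0, 0.0, 7.6]
grip_width: 0.174
grasp_force: 38.9
```

Lift and move over cup 3 (dx −0.070, dy −0.0165).

```bash
python3 -m inch '[{"slide":[0,0,0.03],"yaw":0},{"slide":[0,0,0.06],"yaw":0},{"slide":[0,0,0.09],"yaw":0},{"slide":[-0.01,-0.002,0.11],"yaw":0},{"slide":[-0.035,-0.008,0.11],"yaw":0},{"slide":[-0.06,-0.014,0.11],"yaw":0},{"slide":[-0.07,-0.0165,0.105],"yaw":0},{"slide":[-0.07,-0.0165,0.085],"yaw":0},{"slide":[-0.07,-0.0165,0.065],"yaw":0},{"slide":[-0.07,-0.0165,0.06],"yaw":0},{"slide":[-0.07,-0.0165,0.06],"yaw":0}]';  python3 - <<'E'
from workcell import *
import cv2,numpy as np
from h import *
c=camera("wrist");im=c["frame"][:,:,::-1].copy()
x0,y0,s=215,150,6
a=cv2.resize(im[y0:y0+95,x0:x0+90],None,fx=s,fy=s,interpolation=cv2.INTER_CUBIC)
r=.017;p=np.array([(proj(c,[.5303+r*np.cos(t),.06+r*np.sin(t),.137])-[x0,y0]+.5)*s for t in np.linspace(0,6.3,40)])
cv2.polylines(a,[p.astype(int)],True,(0,255,0),1)
cv2.imwrite("pics/c5.png",a);print(get_obs()["position"])
E
```

```text
clock: 13.58
position: [0.5294, 0.0596, 0.2299]
ee_rot: [0.14, 0.99, -0.0, -0.001]
ft_force: [-0.9, 0.1, 0.0]
grip_width: 0.178
grasp_force: 39.0
[0.53007585 0.05963288 0.23099654]
```

View pics/c5.png

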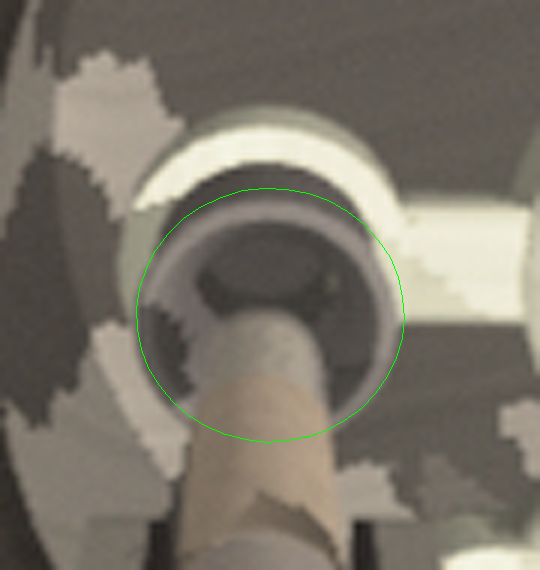

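The cup 3 mouth is aligned to about 1 mm, so I insert.

```bash
python3 -m inch '[{"slide":[0.001,0,-0.01],"yaw":0},{"slide":[0.001,0,-0.025],"yaw":0},{"slide":[0.001,0,-0.04],"yaw":0},{"slide":[0.001,0,-0.052],"yaw":0},{"slide":[0.001,0,-0.058],"yaw":0},{"slide":[0.001,0,-0.058],"yaw":0},{"slide":[0.001,0,-0.058],"yaw":0}]' && python3 -m inch '[{"slide":[0,0,0],"yaw":0},{"slide":[0,0,0],"yaw":0},{"slide":[0,0,0],"yaw":0},{"slide":[0,0,0],"yaw":0},{"slide":[0,0,0],"yaw":0},{"slide":[0,0,0],"yaw":0}]' 120 40
```

```text
clock: 14.22
position: [0.5315, 0.0597, 0.173]
ee_rot: [0.14, 0.99, 0.0, 0.0]
ft_force: [-0.4, -0.2, 0.0]
grip_width: 0.171
grasp_force: 39.3
clock: 14.72
position: [0.5311, 0.0597, 0.1727]
ee_rot: [0.139, 0.99, 0.0, 0.0]
ft_force: [0.3, 1.4, -0.4]
grip_width: 0.528
grasp_force: 0.0
```

```bash
python3 -m inch '[{"slide":[0,0,0.035],"yaw":0},{"slide":[0,0,0.07],"yaw":0},{"slide":[0,-0.01,0.09],"yaw":0},{"slide":[-0.007,-0.04,0.1],"yaw":0},{"slide":[-0.014,-0.075,0.1],"yaw":0},{"slide":[-0.021,-0.11,0.1],"yaw":0},{"slide":[-0.028,-0.145,0.1],"yaw":0},{"slide":[-0.035,-0.18,0.1],"yaw":0},{"slide":[-0.042,-0.215,0.1],"yaw":0},{"slide":[-0.05,-0.25,0.1],"yaw":0},{"slide":[-0.056,-0.27,0.09],"yaw":0},{"slide":[-0.056,-0.278,0.07],"yaw":0},{"slide":[-0.056,-0.278,0.04],"yaw":0},{"slide":[-0.056,-0.278,0.005],"yaw":0},{"slide":[-0.056,-0.278,-0.03],"yaw":0},{"slide":[-0.056,-0.278,-0.06],"yaw":0},{"slide":[-0.056,-0.278,-0.08],"yaw":0},{"slide":[-0.056,-0.278,-0.09],"yaw":0},{"slide":[-0.056,-0.278,-0.09],"yaw":0},{"slide":[-0.056,-0.278,-0.09],"yaw":0}]' && python3 -m inch '[{"slide":[0,0,0],"yaw":0},{"slide":[0,0,0],"yaw":0},{"slide":[0,0,0],"yaw":0},{"slide":[0,0,0],"yaw":0},{"slide":[0,0,0],"yaw":0},{"slide":[0,0,0],"yaw":0},{"slide":[0,0,0],"yaw":0},{"slide":[0,0,0],"yaw":0}]' 255 40
```

```text
clock: 16.38
position: [0.4753, -0.2186, 0.0833]
ee_rot: [0.14, 0.99, -0.0, 0.0]
ft_force: [0.5, 0.3, 0.8]
grip_width: 0.53
grasp_force: 0.0
clock: 17.05
position: [0.4763, -0.2187, 0.0842]
ee_rot: [0.139, 0.99, 0.0, 0.002]
ft_force: [-0.9, -0.2, 7.7]
grip_width: 0.258
grasp_force: 39.0
```

```bash
python3 -m inch '[{"slide":[0,0,0.03],"yaw":0},{"slide":[0,0,0.065],"yaw":0},{"slide":[0,0,0.1],"yaw":0},{"slide":[0,0,0.135],"yaw":0},{"slide":[0.005,0.01,0.17],"yaw":0},{"slide":[0.015,0.035,0.195],"yaw":0},{"slide":[0.03,0.07,0.205],"yaw":0},{"slide":[0.045,0.105,0.205],"yaw":0},{"slide":[0.06,0.14,0.205],"yaw":0},{"slide":[0.075,0.175,0.205],"yaw":0},{"slide":[0.09,0.21,0.205],"yaw":0},{"slide":[0.105,0.245,0.205],"yaw":0},{"slide":[0.118,0.275,0.205],"yaw":0},{"slide":[0.1255,0.295,0.205],"yaw":0},{"slide":[0.1255,0.295,0.19],"yaw":0},{"slide":[0.1255,0.295,0.165],"yaw":0},{"slide":[0.1255,0.295,0.145],"yaw":0},{"slide":[0.1255,0.295,0.14],"yaw":0},{"slide":[0.1255,0.295,0.14],"yaw":0}]';  python3 - <<'E'
from workcell import *
import cv2,numpy as np
from h import *
c=camera("wrist");im=c["frame"][:,:,::-1].copy()
x0,y0,s=215,150,6
a=cv2.resize(im[y0:y0+95,x0:x0+90],None,fx=s,fy=s,interpolation=cv2.INTER_CUBIC)
r=.017;p=np.array([(proj(c,[.601+r*np.cos(t),.0766+r*np.sin(t),.137])-[x0,y0]+.5)*s for t in np.linspace(0,6.3,40)])
cv2.polylines(a,[p.astype(int)],True,(0,255,0),1)
cv2.imwrite("pics/c6.png",a);print(get_obs()["position"])
E
```

```text
clock: 18.63
position: [0.5999, 0.0767, 0.222]
ee_rot: [0.139, 0.99, -0.0, -0.001]
ft_force: [0.6, -0.0, 0.9]
grip_width: 0.258
grasp_force: 39.2
[0.60059492 0.07666008 0.22337902]
```

View pics/c6.png

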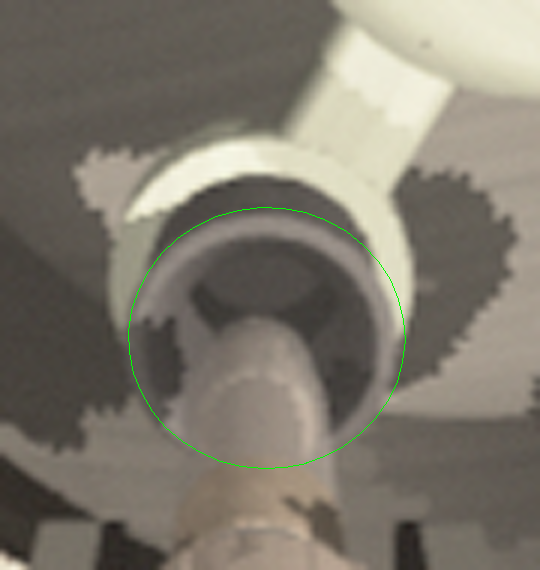

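Cup 2 is aligned too, so I insert.

```bash
python3 -m inch '[{"slide":[0,0,-0.01],"yaw":0},{"slide":[0,0,-0.025],"yaw":0},{"slide":[0,0,-0.04],"yaw":0},{"slide":[0,0,-0.052],"yaw":0},{"slide":[0,0,-0.057],"yaw":0},{"slide":[0,0,-0.057],"yaw":0},{"slide":[0,0,-0.057],"yaw":0}]' && python3 -m inch '[{"slide":[0,0,0],"yaw":0},{"slide":[0,0,0],"yaw":0},{"slide":[0,0,0],"yaw":0},{"slide":[0,0,0],"yaw":0},{"slide":[0,0,0],"yaw":0},{"slide":[0,0,0],"yaw":0}]' 120 40 && python3 -m inch '[{"slide":[0,0,0.03],"yaw":0},{"slide":[0,0,0.06],"yaw":0},{"slide":[0,0,0.1],"yaw":0},{"slide":[0,0,0.14],"yaw":0},{"slide":[-0.03,-0.02,0.16],"yaw":0},{"slide":[-0.06,-0.05,0.16],"yaw":0},{"slide":[-0.08,-0.085,0.16],"yaw":0},{"slide":[-0.1,-0.12,0.16],"yaw":0},{"slide":[-0.12,-0.155,0.16],"yaw":0},{"slide":[-0.14,-0.19,0.16],"yaw":0},{"slide":[-0.15,-0.225,0.16],"yaw":0},{"slide":[-0.15,-0.26,0.16],"yaw":0},{"slide":[-0.15,-0.295,0.16],"yaw":0},{"slide":[-0.15,-0.32,0.16],"yaw":0},{"slide":[-0.15,-0.32,0.16],"yaw":0},{"slide":[-0.15,-0.32,0.16],"yaw":0}]'
python3 - <<'E'
from workcell import *
import cv2,numpy as np
a=cv2.resize(camera("top")["frame"][110:260,120:270,::-1],None,fx=2.66,fy=4,interpolation=cv2.INTER_CUBIC)
b=cv2.resize(camera("scene")["frame"][145:255,115:265,::-1],(400,600),interpolation=cv2.INTER_CUBIC)
cv2.imwrite("pics/end.png",np.hstack([a[:,:399],b]))
E
```

```text
clock: 19.27
position: [0.6011, 0.0766, 0.1664]
ee_rot: [0.14, 0.99, 0.0, 0.001]
ft_force: [-0.1, -0.0, 1.7]
grip_width: 0.261
grasp_force: 39.4
clock: 19.77
position: [0.6006, 0.0767, 0.1657]
ee_rot: [0.139, 0.99, 0.0, -0.0]
ft_force: [0.5, -0.3, -0.1]
grip_width: 0.528
grasp_force: 0.0
clock: 21.1
position: [0.45, -0.2446, 0.3256]
ee_rot: [0.141, 0.99, -0.0, -0.0]
ft_force: [-0.2, 0.5, 0.6]
grip_width: 0.531
grasp_force: 0.0
```

View pics/end.png

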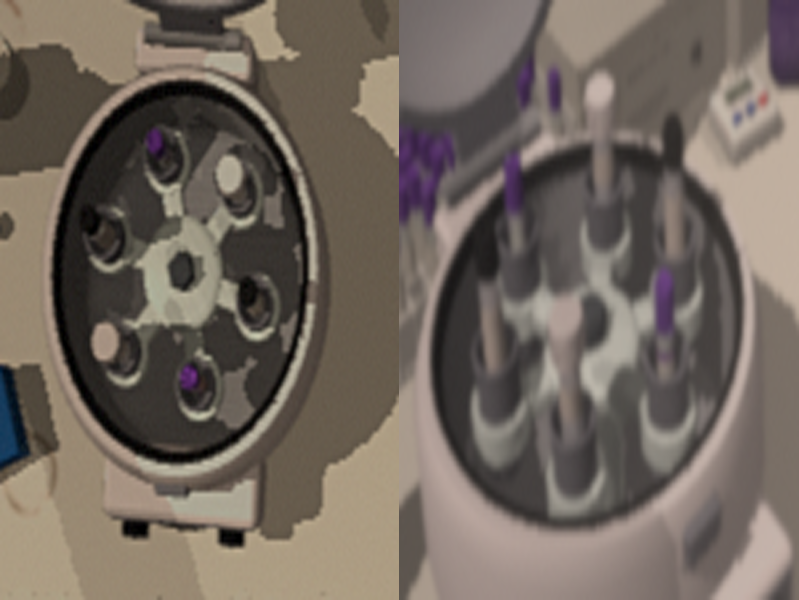

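The two views show matching tubes opposite each other: purple at (157,140)/(190,378), white at (230,172)/(105,340) and dark at (92,220)/(250,292). All of them look fully seated, and the arm is clear.

```bash
python3 -c "
from workcell import *
print(hand_in())"
```

```text
the job is handed in; nothing more can be done
None
```

I rearranged the tubes so that each pair of facing cups holds two of the same kind, and handed the job in at about 21 s. The final camera views show all six upright and seated; the rack's only tube was moved back to the head, and no verdict was returned.

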